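# Feed a steel sleeve into the pedal-lid parts box

## Task

Put the loose steel sleeve away in the pedal-lid parts box: lay it on the box's side feed chute and let go, so that it waits against the closed lid's flap. Then press the pedal firmly down onto its stop and hold it there until the sleeve has rolled in, and ease the pedal back up under your fingers so that the lid comes down shut without slamming. Work the lid by the pedal only, do not overload the pedal, and leave the other things on the table where they are.

Things in the scene. Friction and masses are not known exactly. Their poses are not given: they have to be found in the camera images.
- bin: grey sheet-metal parts box, 130 mm deep (x), 110 mm wide (y), fixed; place and yaw vary. Origin: centre of its underside, on the table; -x is its front with the pedal, +y its side with the feed chute, z up. Rim at z = 112 mm, top of the shut lid at 116 mm, lid hinged along the back (+x) edge. A sleeve waiting on the chute rolls in through the opening in the +y wall when the lid rises.
- bin_floor (a point): centre of the box's inner floor (124 x 104 mm inside), 46 mm above the table; axes as the box.
- chute_mid (a point): middle of the chute floor: x -27, y +109, z +86 mm from the box origin, axes as the box. Aluminium trough, 72 mm clear between side walls 17 mm high, falling 24 degrees to -y, into the box. The floor runs 60 mm on along the slope to an end wall 12 mm high, and 52 mm down to the lid's flap, which bars the way while shut. The sleeve belongs across it, its axis along the box's x.
- pedal: dark steel lever at the middle of the box's front; origin: its pivot, 58 mm before the box origin (-x), 30 mm up. At rest it slopes 0.2 rad up towards -x. Pressing it turns the lid 3.1 times its angle. No catch: let go, it flies up and the lid slams. It takes about 2 to 6 N at the pad to raise the lid (its weight varies). More than 25 N overloads the pedal.
- pedal_pad (a point): centre of the pad's ribbed top (36 mm along x, 52 mm along y), 148 mm before the box origin, 51 mm up at rest; moves with the pedal. A rubber-tipped stop screw under it, set to another height every time, is met 17 to 34 mm below rest; past it the pad yields only 0.1 to 0.2 mm per N. Firmly on the stop is a push of more than 9 N, best 11 to 18 N. Ease up at 25 mm/s or less.
- lid: the grey lid, with a flap hanging at its +y side across the chute's end; origin on the hinge at the middle of the box's back rim. Not to be touched by the robot. It slams above 2 rad/s, that is, if the pad rises faster than about 50 mm/s before the lid is shut.
- lid_hinge (a joint): opening angle of the lid in rad: 0 shut, grows as it rises, about 0.55 to 1.2 with the pedal on its stop. The flap frees the chute at about 0.3 to 0.4.
- sleeve: plain round steel sleeve, 29 mm diameter, 58 mm long, 120 g, lying on the table by itself to the left of the box. Origin: centre of one end; its z axis runs along the sleeve's axis (horizontal while it lies). It rolls if pushed sideways.
- sleeve_mid (a point): centre of the sleeve, on its axis, halfway along; 14.5 mm above what it lies on.
- optic_box_12: bystander: small closed cream box 40 x 52 x 19 mm, origin under its centre
- flip_mount_1: bystander: black square mirror mount 39 x 40 x 40 mm, origin under its centre
- post_holder_2: bystander: tall black round post holder 25 x 32 x 99 mm, standing, origin under its centre
- post_steel_2: bystander: short steel post holder 24 x 31 x 45 mm with a side knob, standing, origin under its centre
Not all that is in view belongs to the job. Leave any orange or red look-alike of the sleeve alone.

How it is judged:
On the way, in this order (a step that is already met when the one before it is completed fails the run):
1. the sleeve lies on the feed chute, let go and at rest, with the lid shut (x of sleeve_mid in the frame of chute_mid between -0.025 and 0.025 m and y of sleeve_mid in the frame of chute_mid between -0.05 and 0.03 m and z of sleeve_mid in the frame of chute_mid between -0.012 and 0.035 m and contact force between the fingers and sleeve below 0.1 N and linear speed of sleeve below 0.03 m/s and value of joint lid_hinge below 0.05 rad), for 0.2 s.
2. the pedal is pressed firmly onto its stop (more than 9 N) with the lid up, and held so until the sleeve is inside the box (contact force between the fingers and pedal above 9 N and value of joint lid_hinge above 0.5 rad and x of sleeve_mid in the frame of bin_floor between -0.062 and 0.062 m and y of sleeve_mid in the frame of bin_floor between -0.052 and 0.052 m and z of sleeve_mid in the frame of bin_floor between 0 and 0.045 m), for 0.3 s.
At the end, for the whole second after the job is handed in: the sleeve lies at rest inside the box, and the lid is shut (within 0.04 rad) (x of sleeve_mid in the frame of bin_floor between -0.062 and 0.062 m and y of sleeve_mid in the frame of bin_floor between -0.052 and 0.052 m and z of sleeve_mid in the frame of bin_floor between 0 and 0.045 m and value of joint lid_hinge below 0.04 rad and linear speed of sleeve below 0.03 m/s); the robot touches nothing.
It fails at once if the pedal is pressed with more than 25 N (contact force between any of the fingers, the arm and pedal above 25 N).
It fails at once if the lid falls shut faster than 2 rad/s (velocity of joint lid_hinge below -2 rad/s).
It fails at once if the robot touches the lid (contact force between any of the fingers, the arm and lid above 1 N).
It fails at once if a bystander is moved by more than 3 cm (distance of any of optic_box_12, flip_mount_1, post_holder_2, post_steel_2 from where it was at the start of the episode above 0.03 m).
It also fails if it takes over 58 s, if anything falls off the work surface, if the arm or the gripper's body presses on something with over 40 N, if the wrist force passes 120 N, or if a joint passes its speed limit or range.

## Robot

A 6-joint arm with a two-finger parallel gripper is mounted at the origin on a cart in front of the work surface, level with it; the furniture and walls round the work are solid. World frame = base frame: x ahead of the robot, y to its left, z up, the work surface at z = 0. Lengths are in m, angles in rad, forces in N, time in s.
With the tool pointing down it reaches from about 0.35 to 0.975 m from the base axis. Payload 17.4 kg.
Tool frame: the origin (TCP) lies between the finger pads; the fingertips stand 19 mm ahead of it and the grasp point (between the pads) is the TCP; z points along the fingers, y is the direction in which the jaws open and shut (so a half turn about z gives the same grasp; the last joint's range is limited). The gripper opens to 85 mm and grips with 20 to 120 N. Pads are 22 mm wide; open, the fingers measure 114 mm over their backs; the gripper's body (76 mm by 85 mm) begins 54 mm behind the grasp point. The pads swing forward as they close: fully open they stand 13 mm farther back than shut.
Start: joints at [1.17, 0.116, 1.442, -0, 1.584, -0.038], TCP at [0.24, 0.631, 0.25] pointing down, gripper open.
Joint ranges: [-2.83, 2.83], [-0.83, 2.19], [0.07, 2.5], [-1.14, 4.28], [0.01, 3], [-2.97, 2.97]. Speed limits (rad/s): [1.89, 1.89, 2.22, 3.14, 3.14, 3.14].

## Interface

Orientations are given as [roll, pitch, yaw] about the fixed x, y, z axes, in that order (R = Rz(yaw) Ry(pitch) Rx(roll)).
In Python, from plant import bot gives the robot as it stands.
- The arm moves only by the shell command python3 -m crank 'ROWS' [FORCE]. ROWS is JSON, a list of rows, each an object of numbers: "tx", "ty", "tz": the shift along the tool's x, y, z in m; "yaw": the turn about the tool's z in rad; "jaw": the finger opening in m, from 0 to 0.0854. A call has exactly 5 rows; each row shifts and turns the commanded pose from where the row before left it, along the tool's axes as they then stand; what a row does not reach is not made up. A row lasts 1/8 s, in which the tool goes at most 62.5 mm and 10.7 degrees, less where a joint would pass 70% of its speed; a pose out of reach is approached as far as the arm can. A call is refused whole if a number of a shift passes 0.0625 or a number of a turn 0.188, either way. A call with a gripper value outside its range is refused whole. The fingers move at their own pace and stop on an object; FORCE is the grip in N (left out, the last holds). Time passes only in rows, so rows that do not move let the fingers close, or fill a call up. It gives the time, the measured TCP pose, the force and the opening at its end, in the units of the state.
- bot.get_obs(): the state, without advancing time (a new reading comes with each control period).
- bot.camera(name): name is "scene" or "top" or "wrist"; returns a dict with "frame" (480x640x3 uint8, blue, green, red), "depth" (480x640 float32, m along the optical axis (not along the pixel's ray), 0 where there is no reading), "K" (3x3 intrinsics, pixels), "view" (4x4, takes a point from world to camera coordinates); the wrist camera has in their place "mount" (4x4, takes a point from camera to tool coordinates, whose origin is the TCP and whose axes are the flange's). Camera axes: x right, y up, looking along -z (the intrinsics and any distortion apply to the point x, -y, -z); pixel columns grow to the right and rows downward; lengths in m; the calibration is good to about 2 mm. A picture is of the moment at which its call begins: read the wrist's pose just before it.
- bot.job_done(): hands the job in, once; it reports no verdict.
Trained networks look in a picture, given as the dict that the camera call returned (one of the last four; its "shot" number tells which), for a name from the list of things; names that differ only in an ending like _2 or _b are one class to them, and where a whole thing is asked for, a point or a joint stands for the part that bears it (a point fixed in the world has none). Each returns a list of dicts, best first, with "p" (0 to 1); they miss things now and then, are a little off and sometimes report something else, mostly with a low value. They report only what shows in the picture. A call takes as long as a camera call. They do not tell look-alikes from the thing itself.
- bot.recognise(picture, thing): "uv" ([column, row] in pixels, amid what is visible of it).
The state is a dict: "time": time; "joint_positions": joint angles; "qvel": joint speeds; "effort": joint torques, N m; "position": TCP position; "ee_rot": TCP orientation; "force": force on the tool from outside, world axes, zero at the start; "torque": the same for the moment, N m; "finger_gap": finger opening in m.
Only numpy, scipy, OpenCV 4.12 (cv2) and the standard library are available. Lean on these libraries where they do the work, as an engineer would, in place of code of your own. Each camera call takes 0.05 s, during which the arm holds its last target.

## Working session

There is one attempt and no reset: what is moved stays moved. The work goes in short steps, Python scripts to look and compute and a shell command to move; the robot and the scene stay as the last step left them, time stands still between calls to the robot, and variables do not carry over. Pictures are saved under pics/ and viewed, and the job is handed in when it is done.

```bash
ls; mkdir -p pics
cat > h.py <<'E'
import numpy as np, cv2
from plant import bot
from scipy.spatial.transform import Rotation as R
def world(c,uv,tool=None):
    # pixel window -> world points
    u,v=int(round(uv[0])),int(round(uv[1]))
    d=c['depth'][v,u]
    return back(c,np.array([[u,v]]),np.array([d]),tool)[0]
def T_tool(o):
    T=np.eye(4);T[:3,:3]=R.from_euler('xyz',o['ee_rot']).as_matrix();T[:3,3]=o['position'];return T
def back(c,uv,d,o=None):
    K=c['K'];uv=np.asarray(uv,float)
    x=(uv[:,0]-K[0,2])/K[0,0]*d; y=(uv[:,1]-K[1,2])/K[1,1]*d
    p=np.stack([x,-y,-d,np.ones_like(d)],1)
    if 'view' in c: M=np.linalg.inv(c['view'])
    else: M=T_tool(o)@c['mount']
    return (M@p.T).T[:,:3]
def proj(c,P,o=None):
    P=np.atleast_2d(P)
    M=c['view'] if 'view' in c else np.linalg.inv(T_tool(o)@c['mount'])
    q=(M@np.c_[P,np.ones(len(P))].T).T
    K=c['K'];d=-q[:,2]
    return np.stack([K[0,0]*q[:,0]/d+K[0,2],-K[1,1]*q[:,1]/d+K[1,2]],1)
def cloud(c,o=None):
    v,u=np.nonzero(c['depth']>0)
    return np.stack([u,v],1),back(c,np.stack([u,v],1),c['depth'][v,u].astype(float),o)
E
python3 - <<'E'
from h import *
o=bot.get_obs();print(o)
for n in ['scene','top','wrist']:
    c=bot.camera(n);cv2.imwrite(f'pics/{n}0.png',c['frame']);print(n,c.keys(),c['K'].tolist())
    np.savez(f'{n}0.npz',**{k:v for k,v in c.items() if isinstance(v,np.ndarray)})
    for t in ['bin','pedal','pedal_pad','sleeve','sleeve_mid','chute_mid','lid','optic_box_12','flip_mount_1','post_holder_2','post_steel_2']:
        try:
            for r in bot.recognise(c,t)[:3]:
                print(n,t,r['p'],r['uv'],world(c,r['uv'],o).round(3))
        except Exception as e: print(n,t,e)
E
```

```text
pics
{'time': 0.0, 'joint_positions': array([ 1.17020968e+00,  1.16525566e-01,  1.44227999e+00,  1.92522236e-05,
        1.58399036e+00, -3.77712097e-02]), 'qvel': array([ 0.00089373, -0.00016726,  0.0016979 , -0.0004152 ,  0.00182739,
        0.00067351]), 'effort': array([-6.87384600e-04, -7.31982636e+01, -6.32486343e+01, -1.92702287e-04,
        6.28702066e-03, -2.66216387e-05]), 'position': array([0.2394831 , 0.63091056, 0.24952632]), 'ee_rot': array([-3.14039097e+00, -6.46750403e-05,  2.77877742e+00]), 'force': array([-0.43813205,  0.26860848,  0.97079576]), 'torque': array([ 0.00986978, -0.0234665 , -0.07089215]), 'finger_gap': 0.08561852480218118}
scene dict_keys(['frame', 'depth', 'K', 'view', 'shot']) [[503.8822335384932, 0.0, 314.1739062294178], [0.0, 503.8822335384932, 243.62614139971762], [0.0, 0.0, 1.0]]
scene bin 0.71 [337.6, 244.9] [ 0.559 -0.047  0.116]
scene pedal 0.8 [308.8, 283.2] [ 0.482 -0.028  0.049]
scene pedal_pad 0.91 [308.0, 280.4] [ 0.488 -0.02   0.049]
scene pedal_pad 0.71 [442.9, 360.5] [ 0.483 -0.351  0.04 ]
scene sleeve 0.74 [171.6, 230.2] [0.44  0.4   
[... 1211 characters left out ...]
.312 0.028]
top sleeve_mid 0.58 [148.2, 274.6] [0.446 0.41  0.03 ]
top chute_mid 0.62 [331.0, 202.8] [ 0.607 -0.013  0.117]
top optic_box_12 0.85 [480.6, 216.1] [ 0.599 -0.378  0.022]
top flip_mount_1 0.66 [471.3, 257.8] [ 0.496 -0.345  0.042]
top post_holder_2 0.5 [334.9, 258.3] [ 0.49  -0.026  0.055]
top post_holder_2 0.48 [331.7, 202.2] [ 0.609 -0.015  0.119]
top post_steel_2 0.49 [480.8, 214.2] [ 0.604 -0.379  0.019]
wrist dict_keys(['frame', 'depth', 'K', 'mount', 'shot']) [[357.7133522926198, 0.0, 320.729127370774], [0.0, 357.7133522926198, 238.55635898750276], [0.0, 0.0, 1.0]]
wrist sleeve 0.66 [222.7, 407.4] [0.429 0.432 0.005]
wrist sleeve_mid 0.44 [224.0, 410.0] [0.434 0.431 0.005]
```

View pics/scene0.png

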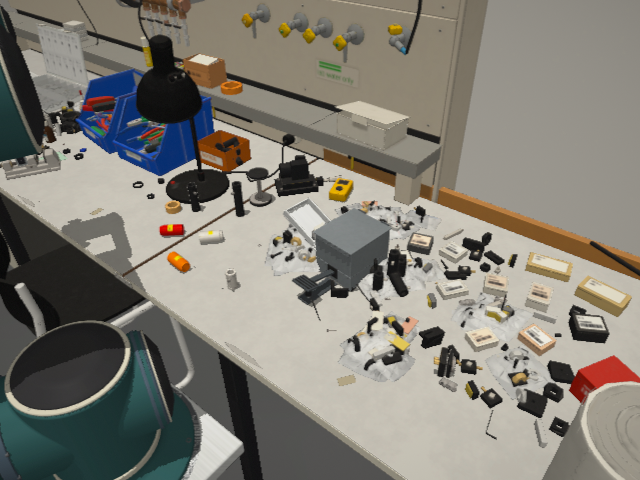

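View pics/top0.png

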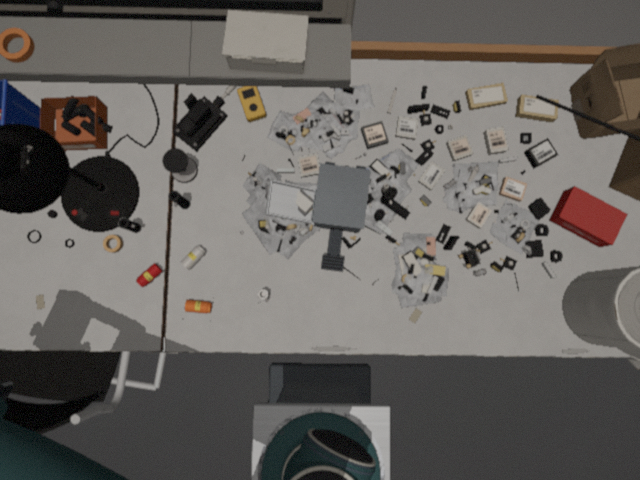

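View pics/wrist0.png

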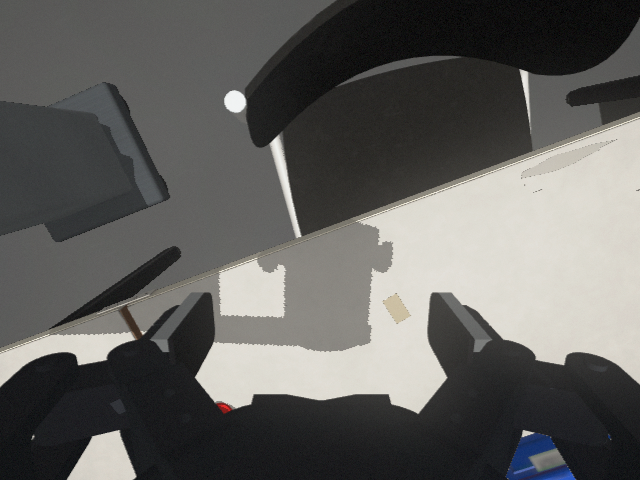

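The scene and top views show the light steel sleeve at scene (210,237) / top (194,257). The red (172,230) and orange (178,261) look-alikes lie beside it. The box is at top (340,197), with the chute at (290,198) to its left and the pedal pad at (332,262). I'll measure these next.

Run:
```python
from h import *
def load(n): return dict(np.load(n+'0.npz'))
c=load('top')
cv2.imwrite('pics/topz.png',cv2.resize(c['frame'][150:330,120:420],None,fx=2.6,fy=2.6,interpolation=cv2.INTER_CUBIC))
uv,P=cloud(c)
# lid top
m=(P[:,2]>.106)&(P[:,2]<.126)&(abs(P[:,0]-.62)<.12)&(abs(P[:,1]+.03)<.1)
r=cv2.minAreaRect(P[m][:,:2].astype(np.float32)*1000);print('lid',r,m.sum(),np.median(P[m][:,2]));print(cv2.boxPoints(r))
m=(P[:,2]>.035)&(P[:,2]<.06)&(abs(P[:,0]-.485)<.06)&(abs(P[:,1]+.02)<.06)
r=cv2.minAreaRect(P[m][:,:2].astype(np.float32)*1000);print('pedal',r,m.sum());print(P[m].mean(0))
m=(P[:,2]>.012)&(P[:,2]<.06)&(abs(P[:,0]-.49)<.06)&(abs(P[:,1]-.305)<.05)
q=P[m];print('sleeve',q.mean(0),q[:,2].max(),m.sum(),cv2.minAreaRect(q[:,:2].astype(np.float32)*1000))
# chute
m=(P[:,2]>.06)&(P[:,2]<.14)&(abs(P[:,0]-.61)<.1)&(P[:,1]>.04)&(P[:,1]<.22)
q=P[m];print('chute',q.min(0),q.max(0));r=cv2.minAreaRect(q[:,:2].astype(np.float32)*1000);print(r)
c2=load('scene')
cv2.imwrite('pics/scenez.png',cv2.resize(c2['frame'][170:320,130:430],None,fx=2.6,fy=2.6,interpolation=cv2.INTER_CUBIC))
```

```text
lid ((631.1297607421875, -12.629890441894531), (164.62518310546875, 141.33863830566406), 83.69053649902344) 3201 0.11620792538379665
[[ 551.84247  -86.67745]
 [ 692.325   -102.21035]
 [ 710.41705   61.41767]
 [ 569.9345    76.95057]]
pedal ((503.45819091796875, -22.481544494628906), (52.01942825317383, 81.21986389160156), 83.6880874633789) 450
[ 0.49070907 -0.02094476  0.0496251 ]
sleeve [0.49104194 0.30850792 0.02561357] 0.034812634125966024 308 ((492.4839782714844, 309.11505126953125), (29.495906829833984, 58.093055725097656), 46.822265625)
chute [0.54594675 0.04011803 0.06000342] [0.65683344 0.13910762 0.12860789]
((601.435791015625, 89.61453247070312), (111.44427490234375, 98.35433959960938), 0.5555533766746521)
```

View pics/topz.png

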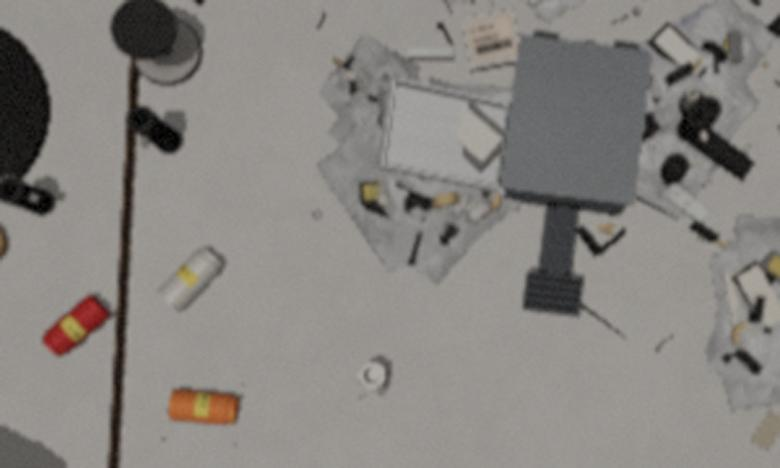

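View pics/scenez.png

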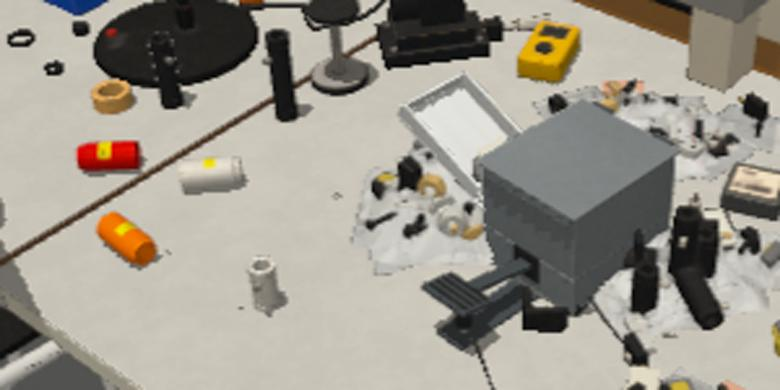

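Run:
```python
from h import *
c=dict(np.load('top0.npz'))
d=c['depth'];H,W=d.shape
v,u=np.mgrid[:H,:W];P=back(c,np.stack([u.ravel(),v.ravel()],1),d.ravel().astype(float)).reshape(H,W,3)
m=((P[...,2]>.112)&(P[...,2]<.1205)&(abs(P[...,0]-.62)<.12)&(abs(P[...,1]+.03)<.1)).astype(np.uint8)
m=cv2.morphologyEx(m,cv2.MORPH_OPEN,np.ones((9,9)))
q=P[m>0];r=cv2.minAreaRect(q[:,:2].astype(np.float32)*1000);print('lid',r,len(q),np.median(q[:,2]))
lid=cv2.boxPoints(r)/1000;print(lid)
m=((P[...,2]>.046)&(P[...,2]<.065)&(abs(P[...,0]-.485)<.06)&(abs(P[...,1]+.02)<.06)).astype(np.uint8)
m=cv2.morphologyEx(m,cv2.MORPH_OPEN,np.ones((9,9)))
q=P[m>0];r=cv2.minAreaRect(q[:,:2].astype(np.float32)*1000);print('pad',r,len(q),q.mean(0))
pad=q.mean(0)[:2]
for yaw in [-.11,-.09,-.13]:
    Rm=np.array([[np.cos(yaw),-np.sin(yaw)],[np.sin(yaw),np.cos(yaw)]])
    b=pad+Rm@[.148,0]
    print(yaw,'box from pad',b,'chute',b+Rm@[-.027,.109], 'lid ctr in box',Rm.T@(lid.mean(0)-b))
    if yaw==-.11:
        L=(P[...,:2]-b)@Rm
        mm=(abs(L[...,0]+.027)<.03)&(L[...,1]>.075)&(L[...,1]<.15)&(P[...,2]>.05)
        A=np.c_[L[mm][:,1]-.109,L[mm][:,0]+.027,np.ones(mm.sum())];s=np.linalg.lstsq(A,P[mm][:,2],rcond=None)[0];print('plane',s,np.arctan(s[0])*57.3,mm.sum())
        # chute walls extent
        mm=(L[...,1]>.09)&(L[...,1]<.15)&(P[...,2]>.05)&(abs(L[...,0]+.027)<.06)
        print('chute x range',np.percentile(L[mm][:,0],[1,50,99]))
        mm=(abs(L[...,0]+.027)<.06)&(L[...,1]>.07)&(L[...,1]<.2)&(P[...,2]>.05)
        print('chute y max',np.percentile(L[mm][:,1],[99]))
# sleeve: color box on z
m=((P[...,2]>.008)&(abs(P[...,0]-.49)<.05)&(abs(P[...,1]-.305)<.045)).astype(np.uint8)
n,lab,st,ce=cv2.connectedComponentsWithStats(m);k=1+st[1:,4].argmax();q=P[lab==k]
r=cv2.minAreaRect(q[:,:2].astype(np.float32)*1000);print('sleeve',r,cv2.boxPoints(r),np.median(q[:,:2],0))
w,V=np.linalg.eigh(np.cov(q[:,:2].T));print('axis',V[:,1],q[:,2].max())
```

```text
lid ((625.7814331054688, -35.537635803222656), (121.89055633544922, 76.91133880615234), 68.2834701538086) 489 0.11614628035280927
[[ 0.56750447 -0.07792821]
 [ 0.6389571  -0.10638653]
 [ 0.6840584   0.00685294]
 [ 0.61260575  0.03531126]]
pad ((476.1820068359375, -17.833820343017578), (23.873491287231445, 34.89729309082031), 0.5373041033744812) 167 [ 0.4757855  -0.01764014  0.05295987]
-0.11 box from pad [ 0.62289101 -0.03388733] chute [0.60802003 0.0774179 ] lid ctr in box [ 0.00305411 -0.00132302]
plane [0.3566746  0.04178095 0.08911959] 19.63147234052496 853
chute x range [-0.0859168  -0.0338778   0.01615556]
chute y max [0.17057872]
-0.09 box from pad [ 0.62318651 -0.03094217] chute [0.60609255 0.0800434 ] lid ctr in box [ 0.00299744 -0.00434364]
-0.13 box from pad [ 0.62253666 -0.036826  ] chute [0.60989461 0.07475437] lid ctr in box [0.00305036 0.00169812]
sleeve ((492.4839782714844, 309.11505126953125), (29.495906829833984, 58.093055725097656), 46.822265625) [[461.21075 318.2358 ]
 [503.57422 278.48483]
 [523.7572  299.9943 ]
 [481.39374 339.74527]] [0.49143735 0.30778112]
axis [-0.745471    0.66653806] 0.034812634125966024
```

```bash
cat >> h.py <<'E'
def plan(target,yaw=None,half=True):
    o=bot.get_obs();Rm=R.from_euler('xyz',o['ee_rot']).as_matrix()
    d=Rm.T@(np.array(target)-o['position'])
    print('pos',o['position'].round(4),'rot',o['ee_rot'].round(4),'F',o['force'].round(2),'gap',round(o['finger_gap'],4),'t',round(o['time'],2),'q',o['joint_positions'].round(2))
    s='tool shift %s'%d.round(4)
    if yaw is not None:
        e=-(yaw-o['ee_rot'][2]); e=(e+np.pi)%(2*np.pi)-np.pi
        s+=' toolyaw %.4f'%e
    print(s)
E
python3 -c "
from h import *
plan([.44,.345,.25],2.387)"
```

```text
pos [0.2395 0.6311 0.2503] rot [-3.1416 -0.      2.7788] F [-0.6  -0.82 -0.31] gap 0.0855 t 1.8 q [ 1.17  0.12  1.44  0.    1.58 -0.04]
tool shift [-0.2889 -0.1963  0.0003] toolyaw 0.3918
```

```bash
python3 -m crank '[{"tx":-0.05,"ty":-0.034},{"tx":-0.05,"ty":-0.034},{"tx":-0.05,"ty":-0.034},{"tx":-0.05,"ty":-0.034},{"tx":-0.05,"ty":-0.034}]'; python3 -m crank '[{"tx":-0.039,"ty":-0.026},{"yaw":0.14},{"yaw":0.13},{"yaw":0.12},{"yaw":0}]'
python3 - <<'E'
from h import *
o=bot.get_obs();c=bot.camera('wrist');cv2.imwrite('pics/w1.png',c['frame'])
uv,P=cloud(c,o)
for r in bot.recognise(c,'sleeve'): print(r['p'],r['uv'],world(c,r['uv'],o).round(3))
m=(P[:,2]>.008)&(P[:,2]<.05)&(abs(P[:,0]-.49)<.05)&(abs(P[:,1]-.309)<.05)
q=P[m];print(m.sum());r=cv2.minAreaRect(q[:,:2].astype(np.float32)*1000);print(r,cv2.boxPoints(r),q[:,2].max())
print(proj(c,[[.4925,.309,.015]],o))
plan([.4925,.309,.12],2.387)
E
```

```text
0schema error: expected keys tx, ty, tz, yaw, jaw
schema error: expected keys tx, ty, tz, yaw, jaw
Traceback (most recent call last):
ValueError: zero-size array to reduction operation maximum which has no identity
```

View pics/w1.png

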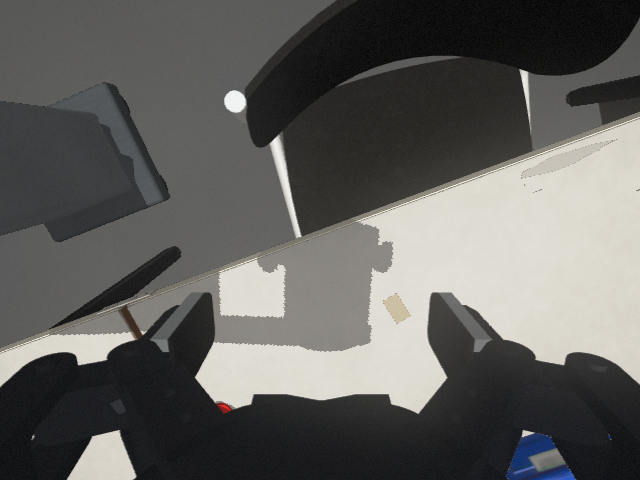

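All keys are needed in each row, so nothing moved and the view is unchanged. I'll retype the rows in full.

```bash
python3 -m crank '[{"tx":-0.05,"ty":-0.034,"tz":0,"yaw":0,"jaw":0.085},{"tx":-0.05,"ty":-0.034,"tz":0,"yaw":0,"jaw":0.085},{"tx":-0.05,"ty":-0.034,"tz":0,"yaw":0,"jaw":0.085},{"tx":-0.05,"ty":-0.034,"tz":0,"yaw":0,"jaw":0.085},{"tx":-0.05,"ty":-0.034,"tz":0,"yaw":0,"jaw":0.085}]'; python3 -m crank '[{"tx":-0.039,"ty":-0.026,"tz":0,"yaw":0,"jaw":0.085},{"tx":0,"ty":0,"tz":0,"yaw":0.14,"jaw":0.085},{"tx":0,"ty":0,"tz":0,"yaw":0.13,"jaw":0.085},{"tx":0,"ty":0,"tz":0,"yaw":0.12,"jaw":0.085},{"tx":0,"ty":0,"tz":0,"yaw":0,"jaw":0.085}]'
python3 - <<'E'
from h import *
o=bot.get_obs();c=bot.camera('wrist');cv2.imwrite('pics/w2.png',c['frame'])
uv,P=cloud(c,o)
for r in bot.recognise(c,'sleeve'): print(r['p'],r['uv'],world(c,r['uv'],o).round(3))
print(proj(c,[[.4925,.309,.015]],o))
m=(P[:,2]>.008)&(P[:,2]<.05)&(abs(P[:,0]-.49)<.05)&(abs(P[:,1]-.309)<.05)
q=P[m];print(m.sum())
if m.sum():r=cv2.minAreaRect(q[:,:2].astype(np.float32)*1000);print(r,cv2.boxPoints(r),q[:,2].max())
plan([.4925,.309,.12],2.387)
E
```

```text
time: 2.52
position: [0.4137, 0.3817, 0.2505]
ee_rot: [3.141, 0.0, 2.779]
force: [1.2, 0.5, 0.2]
finger_gap: 0.0854
time: 3.15
position: [0.4402, 0.3452, 0.2504]
ee_rot: [3.141, -0.0, 2.389]
force: [0.6, -0.4, -0.3]
finger_gap: 0.0848
0.93 [238.2, 195.4] [0.375 0.298 0.029]
0.75 [327.2, 266.6] [0.488 0.311 0.029]
0.67 [372.7, 166.2] [0.443 0.412 0.028]
[[328.34191985 266.69345976]]
1446
((491.7751159667969, 310.0361633300781), (28.1337890625, 59.06264877319336), 47.78057098388672) [[460.45236 319.46277]
 [504.19278 279.77435]
 [523.0979  300.60956]
 [479.35745 340.29797]] 0.03091479722787288
pos [0.4402 0.3453 0.2504] rot [3.1415e+00 1.0000e-04 2.3918e+00] F [-0.18  0.16  0.19] gap 0.085 t 3.25 q [ 0.62 -0.14  1.69 -0.    1.59 -0.2 ]
tool shift [-0.063   0.0091  0.1304] toolyaw 0.0048
```

View pics/w2.png

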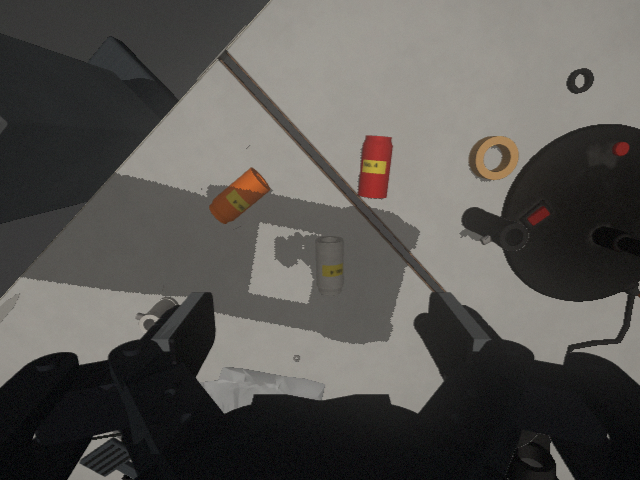

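The steel sleeve is at (329,266), with the red one at (375,166) and the orange at (240,196). The jaws are already aligned with the steel sleeve, so I'm descending.

```bash
python3 -m crank '[{"tx":-0.031,"ty":0.0045,"tz":0.03,"yaw":0,"jaw":0.085},{"tx":-0.032,"ty":0.0045,"tz":0.05,"yaw":0,"jaw":0.085},{"tx":0,"ty":0,"tz":0.05,"yaw":0,"jaw":0.07},{"tx":0,"ty":0,"tz":0.04,"yaw":0,"jaw":0.06},{"tx":0,"ty":0,"tz":0.02,"yaw":0,"jaw":0.06}]'
python3 - <<'E'
from h import *
o=bot.get_obs();c=bot.camera('wrist');cv2.imwrite('pics/w3.png',c['frame'])
plan([.492,.3095,.026],2.40)
E
```

```text
time: 3.88
position: [0.4917, 0.3084, 0.0582]
ee_rot: [-3.139, -0.001, 2.391]
force: [0.8, 0.7, -0.1]
finger_gap: 0.0599
pos [0.4912 0.3082 0.0567] rot [-3.1380e+00 -1.1000e-03  2.3903e+00] F [-1.75 -0.87 -2.74] gap 0.06 t 3.92 q [ 0.52  0.03  1.85 -0.    1.26 -0.3 ]
tool shift [0.0003 0.0016 0.0307] toolyaw -0.0097
```

View pics/w3.png

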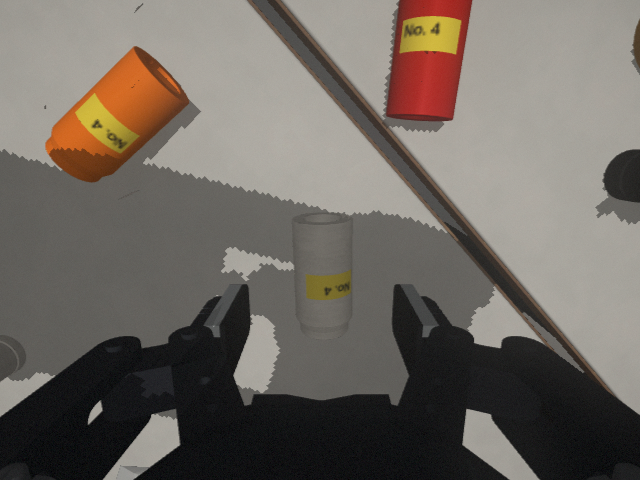

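The steel sleeve (323,275) lies between the open pads and the look-alikes are clear. Next I go down and grip.

```bash
python3 -m crank '[{"tx":0,"ty":0.001,"tz":0.02,"yaw":0,"jaw":0.06},{"tx":0,"ty":0,"tz":0.01,"yaw":0,"jaw":0.06},{"tx":0,"ty":0,"tz":0,"yaw":0,"jaw":0.06},{"tx":0,"ty":0,"tz":0,"yaw":0,"jaw":0.03},{"tx":0,"ty":0,"tz":0,"yaw":0,"jaw":0.01}]' 40;  python3 -c "
from h import *
plan([.492,.3095,.026],2.40)"
```

```text
time: 4.55
position: [0.4934, 0.3097, 0.0312]
ee_rot: [3.14, 0.0, 2.389]
force: [-2.8, -1.4, 7.2]
finger_gap: 0.0268
pos [0.4934 0.3097 0.0312] rot [3.1405e+00 4.0000e-04 2.3888e+00] F [-2.8  -1.44  7.17] gap 0.0268 t 4.55 q [ 0.52  0.06  1.87 -0.    1.21 -0.3 ]
tool shift [ 0.0009 -0.0011  0.0052] toolyaw -0.0112
```

```bash
python3 -m crank '[{"tx":0,"ty":0,"tz":0,"yaw":0,"jaw":0.045},{"tx":0,"ty":0,"tz":0,"yaw":0,"jaw":0.045},{"tx":0,"ty":0,"tz":0.005,"yaw":0,"jaw":0.045},{"tx":0,"ty":0,"tz":0.0,"yaw":0,"jaw":0.045},{"tx":0,"ty":0,"tz":0,"yaw":0,"jaw":0.045}]' 40;  python3 -c "
from h import *
plan([.492,.3095,.026],2.40)
c=bot.camera('wrist');cv2.imwrite('pics/w4.png',c['frame'])"
```

```text
time: 5.18
position: [0.493, 0.3094, 0.0252]
ee_rot: [-3.141, -0.0, 2.389]
force: [-0.6, -0.7, 0.8]
finger_gap: 0.0445
pos [0.493  0.3094 0.0252] rot [-3.1413e+00 -1.0000e-04  2.3888e+00] F [-0.6  -0.68  0.81] gap 0.0445 t 5.17 q [ 0.52  0.07  1.87 -0.    1.2  -0.3 ]
tool shift [ 0.0007 -0.0006 -0.0008] toolyaw -0.0112
```

View pics/w4.png

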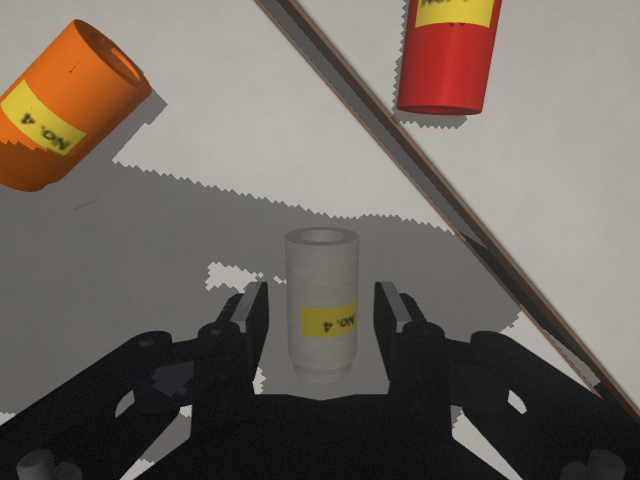

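The sleeve (322,305) is centred between the pads. Closing.

```bash
python3 -m crank '[{"tx":0,"ty":0,"tz":0,"yaw":0,"jaw":0.03},{"tx":0,"ty":0,"tz":0,"yaw":0,"jaw":0.02},{"tx":0,"ty":0,"tz":0,"yaw":0,"jaw":0.01},{"tx":0,"ty":0,"tz":0,"yaw":0,"jaw":0.01},{"tx":0,"ty":0,"tz":0,"yaw":0,"jaw":0.01}]' 40
```

```text
time: 5.85
position: [0.4931, 0.3096, 0.0255]
ee_rot: [3.141, 0.0, 2.389]
force: [-1.0, 0.1, 6.9]
finger_gap: 0.0277
```

```bash
python3 -m crank '[{"tx":0,"ty":0,"tz":-0.02,"yaw":0,"jaw":0.01},{"tx":0,"ty":0,"tz":-0.05,"yaw":0,"jaw":0.01},{"tx":0,"ty":0,"tz":-0.05,"yaw":0,"jaw":0.01},{"tx":0,"ty":0,"tz":-0.05,"yaw":0,"jaw":0.01},{"tx":0,"ty":0,"tz":-0.02,"yaw":0,"jaw":0.01}]';  python3 -c "
from h import *
plan([.56,.10,.215],3.03)
c=bot.camera('wrist');cv2.imwrite('pics/w5.png',c['frame'])"
```

```text
time: 6.48
position: [0.4934, 0.3097, 0.2196]
ee_rot: [3.137, 0.001, 2.389]
force: [-0.5, 0.9, -1.3]
finger_gap: 0.0271
pos [0.4934 0.3097 0.2196] rot [3.1373e+00 1.4000e-03 2.3888e+00] F [-0.46  0.88 -1.33] gap 0.0271 t 6.47 q [ 0.52 -0.08  1.69 -0.    1.53 -0.3 ]
tool shift [-0.1919 -0.1076  0.0044] toolyaw -0.6412
```

View pics/w5.png

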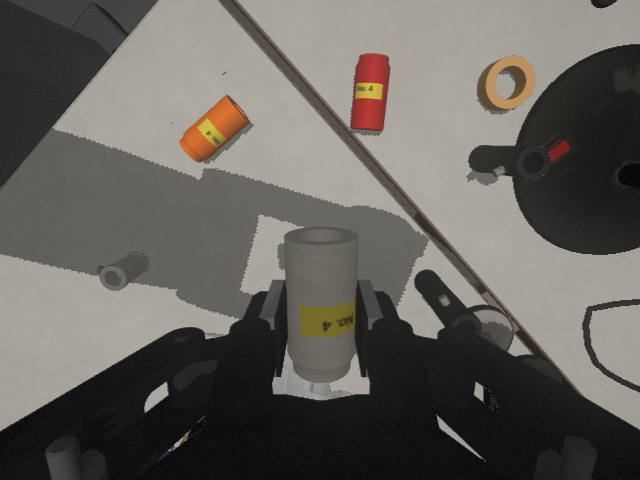

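```bash
python3 -m crank '[{"tx":-0.025,"ty":-0.015,"tz":-0.01,"yaw":-0.12,"jaw":0.01},{"tx":-0.045,"ty":-0.015,"tz":-0.01,"yaw":-0.13,"jaw":0.01},{"tx":-0.05,"ty":-0.01,"tz":-0.01,"yaw":-0.13,"jaw":0.01},{"tx":-0.045,"ty":0.0,"tz":0,"yaw":-0.13,"jaw":0.01},{"tx":-0.03,"ty":0,"tz":0,"yaw":-0.13,"jaw":0.01}]';  python3 -c "
from h import *
plan([.66,.13,.25],3.03)"
```

```text
time: 7.15
position: [0.6396, 0.1849, 0.2436]
ee_rot: [-3.141, -0.002, 3.032]
force: [-0.6, 0.5, -1.9]
finger_gap: 0.0271
pos [0.6396 0.1849 0.2436] rot [-3.1408e+00 -1.9000e-03  3.0318e+00] F [-0.64  0.55 -1.87] gap 0.0271 t 7.15 q [ 0.24  0.1   1.47 -0.    1.57 -1.22]
tool shift [-0.0263 -0.0523 -0.0064] toolyaw 0.0018
```

```bash
python3 -m crank '[{"tx":-0.015,"ty":-0.03,"tz":0,"yaw":0,"jaw":0.01},{"tx":-0.02,"ty":-0.03,"tz":-0.01,"yaw":0,"jaw":0.01},{"tx":-0.02,"ty":-0.01,"tz":0,"yaw":0,"jaw":0.01},{"tx":0,"ty":0,"tz":0,"yaw":0,"jaw":0.01},{"tx":0,"ty":0,"tz":0,"yaw":0,"jaw":0.01}]';  python3 - <<'E'
from h import *
o=bot.get_obs();plan([.66,.13,.25],3.03)
for n in ['wrist','top','scene']:
    o=bot.get_obs();c=bot.camera(n);cv2.imwrite(f'pics/{n}6.png',c['frame']);np.savez(f'{n}6.npz',o=np.r_[o['position'],o['ee_rot']],**{k:v for k,v in c.items() if isinstance(v,np.ndarray)})
E
```

```text
time: 7.78
position: [0.6847, 0.1109, 0.2541]
ee_rot: [-3.141, -0.002, 3.029]
force: [-0.7, -0.1, -2.1]
finger_gap: 0.0272
pos [0.6847 0.1109 0.2541] rot [-3.1413e+00 -1.7000e-03  3.0289e+00] F [-0.7  -0.11 -2.1 ] gap 0.0272 t 7.78 q [ 0.12  0.16  1.39  0.    1.6  -1.33]
tool shift [0.0267 0.0162 0.0042] toolyaw -0.0011
```

View pics/wrist6.png

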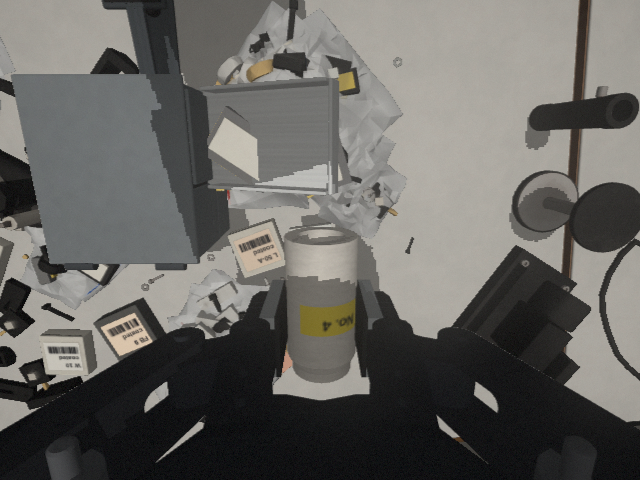

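View pics/scene6.png

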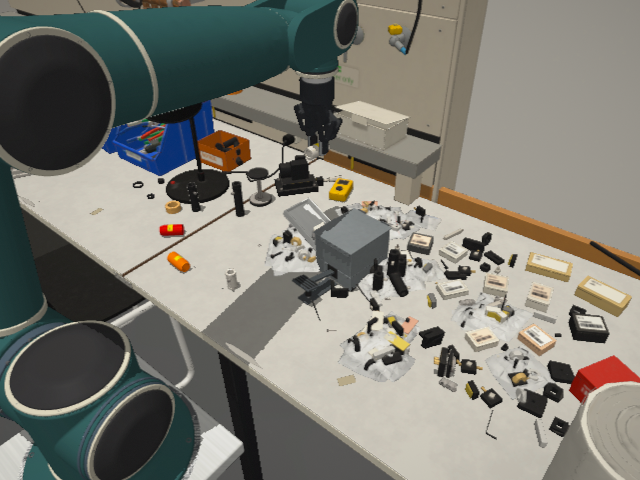

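```bash
cat > fit.py <<'E'
from h import *
z=dict(np.load('wrist6.npz'));o={'position':z['o'][:3],'ee_rot':z['o'][3:]};c={k:z[k] for k in ['depth','K','mount','frame']}
d=c['depth'];H,W=d.shape;v,u=np.mgrid[:H,:W]
P=back(c,np.stack([u.ravel(),v.ravel()],1),d.ravel().astype(float),o).reshape(H,W,3);P[d<=0]=9
m=((P[...,2]>.108)&(P[...,2]<.124)&(u<215)).astype(np.uint8)
m=cv2.morphologyEx(m,cv2.MORPH_OPEN,np.ones((7,7)));n,lab,st,ce=cv2.connectedComponentsWithStats(m);k=1+st[1:,4].argmax();q=P[lab==k]
r=cv2.minAreaRect(q[:,:2].astype(np.float32)*1000);print('lid',r,len(q),np.median(q[:,2]));print(cv2.boxPoints(r))
yaw=-.11
for yaw in [-.09,-.10,-.11,-.12]:
    Rm=R.from_euler('z',yaw).as_matrix()[:2,:2]
    L=q[:,:2]@Rm;lo,hi=np.percentile(L,[.5,99.5],axis=0);print(yaw,hi-lo,Rm@((lo+hi)/2))
# chute floor plane from depth
m=((u>235)&(u<325)&(v>95)&(v<178)&(P[...,2]>.05));q=P[m]
n=q.mean(0);U,S,V=np.linalg.svd(q-n);w=V[2]*np.sign(V[2,2]);print('floor mean',n,'normal',w,'slope',np.degrees(np.arccos(w[2])),'dir',np.degrees(np.arctan2(w[1],w[0])), 'res',S[2]/np.sqrt(len(q)))
for vv in (100,140,170): print([ (uu,P[vv,uu].round(3).tolist()) for uu in (190,200,210,240,280,320,332,338,345)])
for uu in (240,280,310): print([(vv,P[vv,uu].round(3).tolist()) for vv in (78,82,86,90,95,180,185,188,192,196)])
E
python3 fit.py
```

```text
lid ((629.0472412109375, -34.31391906738281), (119.86746215820312, 140.6909942626953), 83.55117797851562) 31056 0.11582241117447106
[[ 552.41534   -85.96752 ]
 [ 692.2161   -101.769325]
 [ 705.67914    17.339684]
 [ 565.87836    33.141487]]
-0.09 [0.13723174 0.11750768] [ 0.62794614 -0.03373393]
-0.1 [0.1371159  0.11710259] [ 0.62798626 -0.03380755]
-0.11 [0.13714863 0.11680932] [ 0.6279787  -0.03396083]
-0.12 [0.13706774 0.11656304] [ 0.6279474  -0.03418875]
floor mean [0.63718203 0.11275657 0.11751527] normal [-0.29220634 -0.52420055  0.79989327] slope 36.88008876858988 dir -119.13670890464653 res 0.006128801916869007
[(190, [0.582, 0.031, 0.111]), (200, [0.58, 0.031, 0.088]), (210, [0.577, 0.032, 0.065]), (240, [0.581, 0.059, 0.076]), (280, [0.587, 0.091, 0.091]), (320, [0.592, 0.121, 0.106]), (332, [0.594, 0.129, 0.123]), (338, [0.594, 0.134, 0.111]), (345, [0.587, 0.144, 0.04])]
[(190, [0.609, 0.026, 0.113]), (200, [0.609, 0.028, 0.096]), (210, [0.609, 0.03, 0.08]), (240, [0.612, 0.055, 0.082]), (280, [0.615, 0.087, 0.091]), (320, [0.619, 0.118, 0.105]), (332, [0.62, 0.126, 0.12
[... 507 characters left out ...]
 [0.646, 0.05, 0.087]), (188, [0.648, 0.052, 0.098]), (192, [0.66, 0.031, 0.011]), (196, [0.665, 0.029, 0.009])]
[(78, [0.569, 0.092, 0.078]), (82, [0.578, 0.095, 0.112]), (86, [0.579, 0.094, 0.104]), (90, [0.58, 0.093, 0.093]), (95, [0.583, 0.092, 0.091]), (180, [0.646, 0.083, 0.091]), (185, [0.65, 0.082, 0.091]), (188, [0.65, 0.084, 0.106]), (192, [0.653, 0.084, 0.111]), (196, [0.669, 0.071, 0.012])]
[(78, [0.579, 0.116, 0.122]), (82, [0.581, 0.116, 0.121]), (86, [0.581, 0.115, 0.103]), (90, [0.584, 0.115, 0.103]), (95, [0.587, 0.114, 0.103]), (180, [0.647, 0.107, 0.103]), (185, [0.651, 0.107, 0.101]), (188, [0.653, 0.107, 0.107]), (192, [0.654, 0.107, 0.12]), (196, [0.667, 0.103, 0.051])]
```

The wrist view shows the chute between columns 205 and 335 and rows 85 and 188. Depth gives chute_mid ≈ (0.613, 0.077) and box yaw ≈ -0.112, which agrees with the lid fit. I'm moving above it.

```bash
python3 -c "
from h import *
plan([.614,.082,.165],3.029)"; python3 -m crank '[{"tx":0.025,"ty":-0.012,"tz":0.01,"yaw":0,"jaw":0.01},{"tx":0.03,"ty":-0.013,"tz":0.02,"yaw":0,"jaw":0.01},{"tx":0.018,"ty":-0.012,"tz":0.03,"yaw":0,"jaw":0.01},{"tx":0,"ty":0,"tz":0.025,"yaw":0,"jaw":0.01},{"tx":0,"ty":0,"tz":0.0,"yaw":0,"jaw":0.01}]';  python3 - <<'E'
from h import *
plan([.614,.082,.123],3.029)
c=bot.camera('scene');cv2.imwrite('pics/s7.png',cv2.resize(c['frame'][130:300,230:430],None,fx=3.5,fy=3.5,interpolation=cv2.INTER_CUBIC))
E
```

```text
pos [0.6847 0.1111 0.2551] rot [-3.1416e+00 -4.0000e-04  3.0295e+00] F [ 0.91  0.5  -1.24] gap 0.0272 t 7.92 q [ 0.12  0.16  1.39  0.    1.6  -1.33]
tool shift [ 0.067  -0.0369  0.0901] toolyaw 0.0005
time: 8.55
position: [0.6074, 0.0822, 0.1688]
ee_rot: [-3.141, -0.003, 3.029]
force: [0.0, -0.1, -1.6]
finger_gap: 0.0275
pos [0.6074 0.0822 0.1688] rot [-3.1411e+00 -2.5000e-03  3.0293e+00] F [ 0.04 -0.06 -1.62] gap 0.0275 t 8.55 q [ 0.09  0.02  1.68  0.    1.45 -1.37]
tool shift [-0.0067  0.0005  0.0458] toolyaw 0.0003
```

View pics/s7.png

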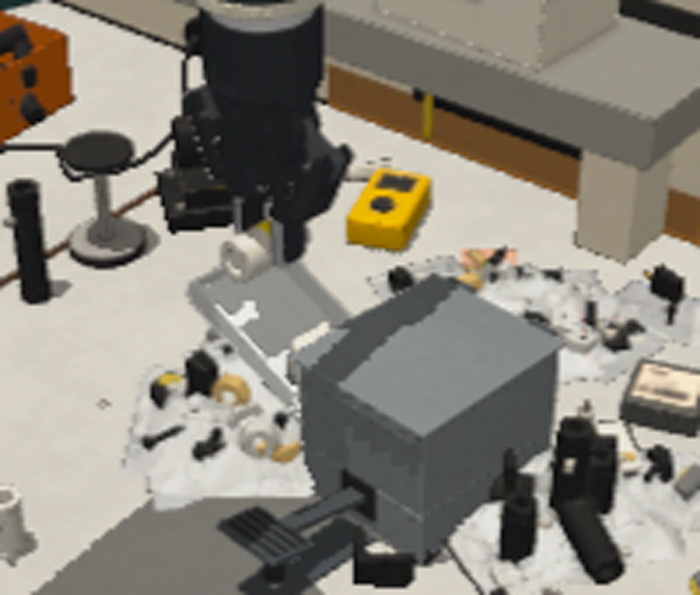

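The sleeve (240,255) hangs over the chute with its axis across it. I'll correct x by 6 mm and lower.

```bash
python3 -m crank '[{"tx":-0.0065,"ty":0,"tz":0.015,"yaw":0,"jaw":0.01},{"tx":0,"ty":0,"tz":0.015,"yaw":0,"jaw":0.01},{"tx":0,"ty":0,"tz":0.01,"yaw":0,"jaw":0.01},{"tx":0,"ty":0,"tz":0.004,"yaw":0,"jaw":0.01},{"tx":0,"ty":0,"tz":0.0,"yaw":0,"jaw":0.01}]';  python3 - <<'E'
from h import *
plan([.614,.082,.123],3.029)
c=bot.camera('wrist');cv2.imwrite('pics/w8.png',c['frame'])
E
```

```text
time: 9.22
position: [0.6149, 0.0812, 0.1262]
ee_rot: [-3.142, -0.0, 3.029]
force: [-1.1, -0.3, -1.7]
finger_gap: 0.0267
pos [0.6149 0.0812 0.1262] rot [-3.1415e+00 -2.0000e-04  3.0288e+00] F [-1.06 -0.26 -1.72] gap 0.0267 t 9.22 q [ 0.09  0.06  1.71  0.    1.38 -1.37]
tool shift [0.001  0.0006 0.0032] toolyaw -0.0002
```

View pics/w8.png

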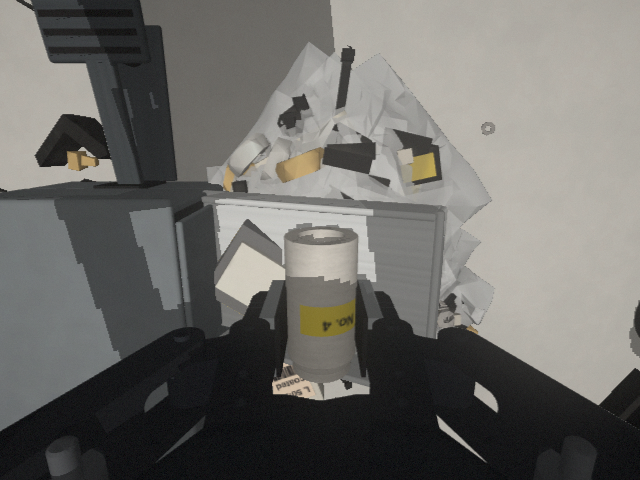

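The sleeve is aligned with the trough and sits behind its front wall (row 205). I'll lower the last few millimetres, watching the force.

```bash
python3 -m crank '[{"tx":0,"ty":0,"tz":0.002,"yaw":0,"jaw":0.01},{"tx":0,"ty":0,"tz":0.002,"yaw":0,"jaw":0.01},{"tx":0,"ty":0,"tz":0.002,"yaw":0,"jaw":0.01},{"tx":0,"ty":0,"tz":0,"yaw":0,"jaw":0.01},{"tx":0,"ty":0,"tz":0.0,"yaw":0,"jaw":0.01}]'
```

```text
time: 9.9
position: [0.615, 0.0812, 0.1204]
ee_rot: [3.142, 0.0, 3.029]
force: [-0.1, -0.3, -1.2]
finger_gap: 0.0273
```

```bash
python3 -m crank '[{"tx":0,"ty":0,"tz":0.0015,"yaw":0,"jaw":0.01},{"tx":0,"ty":0,"tz":0.0015,"yaw":0,"jaw":0.01},{"tx":0,"ty":0,"tz":0,"yaw":0,"jaw":0.01},{"tx":0,"ty":0,"tz":0,"yaw":0,"jaw":0.01},{"tx":0,"ty":0,"tz":0.0,"yaw":0,"jaw":0.01}]'
```

```text
time: 10.52
position: [0.615, 0.0812, 0.1173]
ee_rot: [-3.142, 0.0, 3.029]
force: [-0.1, -0.1, -1.6]
finger_gap: 0.0272
```

Still free, and only about 2–3 mm above the floor. I'll open just enough to let go, then rise.

```bash
python3 -m crank '[{"tx":0,"ty":0,"tz":0,"yaw":0,"jaw":0.034},{"tx":0,"ty":0,"tz":0,"yaw":0,"jaw":0.042},{"tx":0,"ty":0,"tz":0,"yaw":0,"jaw":0.042},{"tx":0,"ty":0,"tz":-0.002,"yaw":0,"jaw":0.042},{"tx":0,"ty":0,"tz":-0.004,"yaw":0,"jaw":0.042}]';python3 - <<'E'
from h import *
c=bot.camera('wrist');cv2.imwrite('pics/w9.png',c['frame'])
E
```

```text
time: 11.15
position: [0.6149, 0.0814, 0.1234]
ee_rot: [3.141, -0.0, 3.029]
force: [-0.2, -0.3, 0.2]
finger_gap: 0.0419
```

View pics/w9.png

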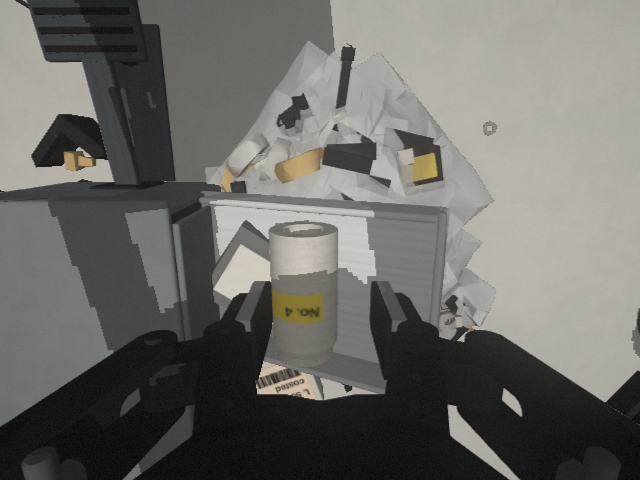

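The sleeve (303,290) is free and leans on the downhill finger. Rising straight up lets it roll to the flap.

```bash
python3 -m crank '[{"tx":0,"ty":0,"tz":-0.005,"yaw":0,"jaw":0.042},{"tx":0,"ty":0,"tz":-0.01,"yaw":0,"jaw":0.042},{"tx":0,"ty":0,"tz":-0.03,"yaw":0,"jaw":0.042},{"tx":0,"ty":0,"tz":-0.05,"yaw":0,"jaw":0.042},{"tx":0,"ty":0,"tz":-0.02,"yaw":0,"jaw":0.042}]';python3 - <<'E'
from h import *
plan([.46,-.017,.20],3.029)
c=bot.camera('wrist');cv2.imwrite('pics/w10.png',c['frame'])
E
```

```text
time: 11.82
position: [0.6156, 0.0814, 0.2423]
ee_rot: [3.141, 0.004, 3.029]
force: [-0.4, -0.3, 0.2]
finger_gap: 0.0418
pos [0.6156 0.0814 0.2423] rot [3.1407 0.0041 3.0289] F [-0.4  -0.35  0.16] gap 0.0418 t 11.82 q [ 0.09 -0.    1.58  0.    1.56 -1.37]
tool shift [ 0.1437 -0.1153  0.0416] toolyaw -0.0001
```

View pics/w10.png

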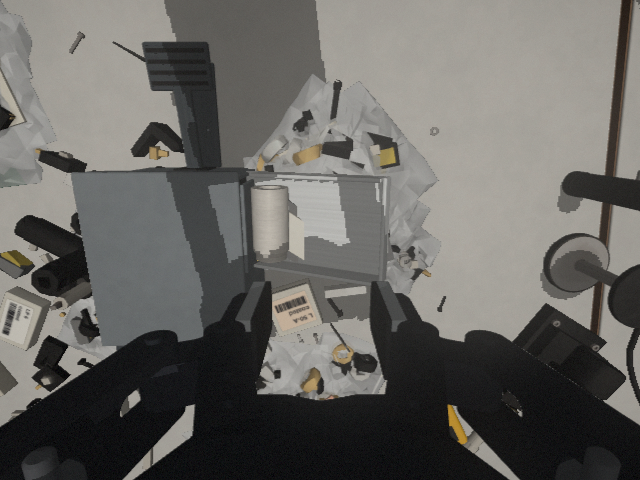

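The sleeve (270,220) rests against the shut flap at the chute's lower end. Now I'll measure the pad (178,65).

Run:
```python
from h import *
o=bot.get_obs();c=bot.camera('wrist')
d=c['depth'];H,W=d.shape;v,u=np.mgrid[:H,:W]
P=back(c,np.stack([u.ravel(),v.ravel()],1),d.ravel().astype(float),o).reshape(H,W,3);P[d<=0]=9
for uv in [(147,48),(178,48),(207,48),(178,66),(150,84),(178,84),(210,84)]: print(uv,P[uv[1],uv[0]].round(3))
m=((u>130)&(u<222)&(v>30)&(v<100)&(P[...,2]>.044)&(P[...,2]<.065)).astype(np.uint8);m=cv2.morphologyEx(m,cv2.MORPH_OPEN,np.ones((25,25)))
q=P[m>0];print(cv2.minAreaRect(q[:,:2].astype(np.float32)*1000),q.mean(0))
m=((u>250)&(u<292)&(v>180)&(v<268)&(P[...,2]>.075)&(P[...,2]<.14));q=P[m];print('sleeve',q.min(0),q.max(0),np.median(q,0))
for r in bot.recognise(c,'pedal_pad'): print(r['p'],r['uv'],world(c,r['uv'],o).round(3))
plan([.480,-.018,.20],3.029)
```

```text
(147, 48) [ 0.466 -0.039  0.054]
(178, 48) [ 0.469 -0.015  0.054]
(207, 48) [0.471 0.007 0.053]
(178, 66) [ 0.481 -0.019  0.051]
(150, 84) [ 0.492 -0.045  0.05 ]
(178, 84) [ 0.494 -0.023  0.048]
(210, 84) [0.497 0.004 0.049]
((0.0, 0.0), (0.0, 0.0), 0.0) [nan nan nan]
sleeve [0.57587588 0.02226107 0.07511849] [0.64716911 0.06202563 0.10307849] [0.60972217 0.04433001 0.09796285]
0.71 [182.9, 75.9] [ 0.488 -0.017  0.049]
pos [0.6151 0.0813 0.2389] rot [3.1413e+00 1.3000e-03 3.0288e+00] F [-0.53 -0.56  0.5 ] gap 0.0421 t 11.97 q [ 0.09  0.    1.58  0.    1.56 -1.37]
tool shift [ 0.1231 -0.1139  0.0387] toolyaw -0.0002<stdin>:7: RuntimeWarning: Mean of empty slice.
  ret = um.true_divide(
```

```bash
python3 -m crank '[{"tx":0.03,"ty":-0.028,"tz":0,"yaw":0,"jaw":0.02},{"tx":0.04,"ty":-0.038,"tz":0,"yaw":0,"jaw":0},{"tx":0.034,"ty":-0.033,"tz":0.0,"yaw":0,"jaw":0},{"tx":0.019,"ty":-0.014,"tz":0.03,"yaw":0,"jaw":0},{"tx":0,"ty":0,"tz":0.03,"yaw":0,"jaw":0}]';python3 -m crank '[{"tx":0,"ty":0,"tz":0.04,"yaw":0,"jaw":0},{"tx":0,"ty":0,"tz":0.025,"yaw":0,"jaw":0},{"tx":0,"ty":0,"tz":0.015,"yaw":0,"jaw":0},{"tx":0,"ty":0,"tz":0,"yaw":0,"jaw":0},{"tx":0,"ty":0,"tz":0,"yaw":0,"jaw":0}]'
python3 - <<'E'
from h import *
plan([.48,-.018,.075],3.029)
c=bot.camera('wrist');cv2.imwrite('pics/w11.png',c['frame'])
c=bot.camera('scene');cv2.imwrite('pics/s11.png',cv2.resize(c['frame'][170:340,230:430],None,fx=3.5,fy=3.5,interpolation=cv2.INTER_CUBIC))
E
```

```text
time: 12.6
position: [0.4785, -0.0179, 0.1763]
ee_rot: [-3.141, -0.001, 3.028]
force: [1.2, -0.6, -0.0]
finger_gap: -0.0001
time: 13.22
position: [0.4804, -0.0172, 0.0991]
ee_rot: [3.142, 0.001, 3.029]
force: [-0.4, -0.1, -0.1]
finger_gap: 0.0004
pos [ 0.4804 -0.0172  0.0991] rot [3.1416e+00 9.0000e-04 3.0288e+00] F [-0.44 -0.12 -0.05] gap 0.0004 t 13.22 q [-0.09 -0.24  2.03  0.    1.35 -1.55]
tool shift [ 0.0003 -0.0009  0.0241] toolyaw -0.0002
```

View pics/w11.png

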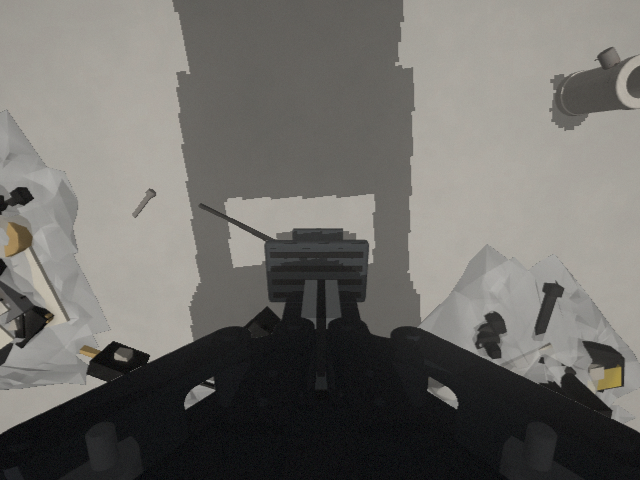

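View pics/s11.png

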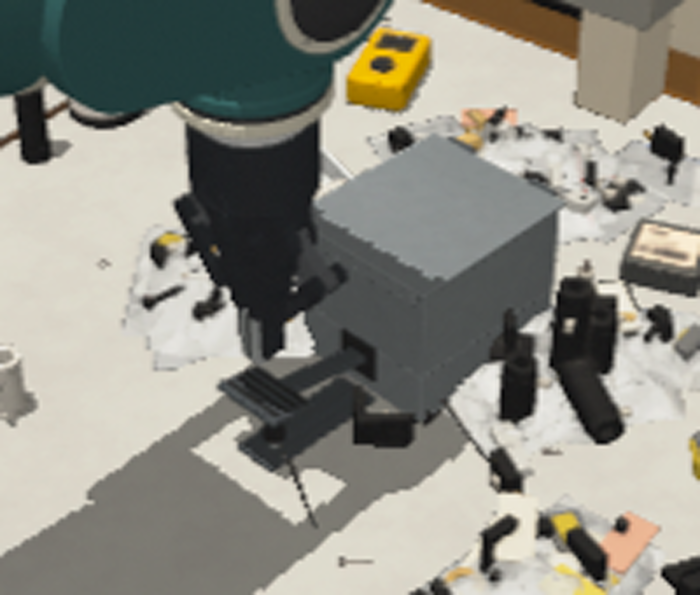

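The closed fingers (322,290) stand over the pad (317,270), and the lid is shut. I'm descending to just above it and then pressing slowly.

```bash
python3 -m crank '[{"tx":0,"ty":-0.001,"tz":0.01,"yaw":0,"jaw":0},{"tx":0,"ty":0,"tz":0.01,"yaw":0,"jaw":0},{"tx":0,"ty":0,"tz":0.004,"yaw":0,"jaw":0},{"tx":0,"ty":0,"tz":0,"yaw":0,"jaw":0},{"tx":0,"ty":0,"tz":0,"yaw":0,"jaw":0}]';python3 -m crank '[{"tx":0,"ty":0,"tz":0.002,"yaw":0,"jaw":0},{"tx":0,"ty":0,"tz":0.002,"yaw":0,"jaw":0},{"tx":0,"ty":0,"tz":0.002,"yaw":0,"jaw":0},{"tx":0,"ty":0,"tz":0.002,"yaw":0,"jaw":0},{"tx":0,"ty":0,"tz":0.0,"yaw":0,"jaw":0}]'
```

```text
time: 13.95
position: [0.4801, -0.0182, 0.0745]
ee_rot: [3.142, 0.0, 3.029]
force: [-0.1, -1.3, 0.2]
finger_gap: 0.0003
time: 14.58
position: [0.4799, -0.0182, 0.0661]
ee_rot: [-3.142, -0.0, 3.029]
force: [-0.2, 0.8, 0.9]
finger_gap: -0.0
```

```bash
python3 -m crank '[{"tx":0,"ty":0,"tz":0.002,"yaw":0,"jaw":0},{"tx":0,"ty":0,"tz":0.002,"yaw":0,"jaw":0},{"tx":0,"ty":0,"tz":0.002,"yaw":0,"jaw":0},{"tx":0,"ty":0,"tz":0.002,"yaw":0,"jaw":0},{"tx":0,"ty":0,"tz":0.001,"yaw":0,"jaw":0}]'
python3 - <<'E'
from h import *
c=bot.camera('scene');cv2.imwrite('pics/s12.png',cv2.resize(c['frame'][170:340,230:430],None,fx=3.5,fy=3.5,interpolation=cv2.INTER_CUBIC))
plan([.48,-.018,.055])
E
```

```text
time: 15.2
position: [0.4798, -0.0182, 0.0571]
ee_rot: [-3.142, -0.0, 3.029]
force: [-1.3, 0.6, 2.4]
finger_gap: -0.0002
pos [ 0.4798 -0.0182  0.057 ] rot [-3.1416e+00 -3.0000e-04  3.0288e+00] F [-0.92 -0.41  1.74] gap -0.0001 t 15.25 q [-0.09 -0.2   2.07 -0.    1.27 -1.55]
tool shift [-0.0002  0.0002  0.002 ]
```

View pics/s12.png

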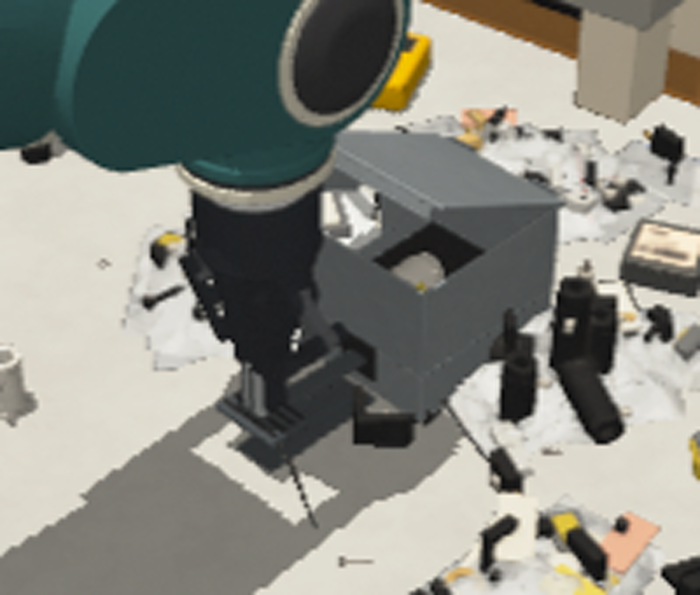

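The lid is part-way up and the sleeve (420,275) already seems to be inside. I'm continuing towards the stop in small steps.

```bash
python3 -m crank '[{"tx":0,"ty":0,"tz":0.001,"yaw":0,"jaw":0},{"tx":0,"ty":0,"tz":0.001,"yaw":0,"jaw":0},{"tx":0,"ty":0,"tz":0.001,"yaw":0,"jaw":0},{"tx":0,"ty":0,"tz":0.0005,"yaw":0,"jaw":0},{"tx":0,"ty":0,"tz":0,"yaw":0,"jaw":0}]'
python3 -m crank '[{"tx":0,"ty":0,"tz":0.0005,"yaw":0,"jaw":0},{"tx":0,"ty":0,"tz":0.0005,"yaw":0,"jaw":0},{"tx":0,"ty":0,"tz":0.0005,"yaw":0,"jaw":0},{"tx":0,"ty":0,"tz":0,"yaw":0,"jaw":0},{"tx":0,"ty":0,"tz":0,"yaw":0,"jaw":0}]'
```

```text
time: 15.88
position: [0.4799, -0.0182, 0.0538]
ee_rot: [-3.142, -0.0, 3.029]
force: [-0.9, -0.7, 2.2]
finger_gap: 0.0
time: 16.5
position: [0.4799, -0.0182, 0.0523]
ee_rot: [3.142, 0.0, 3.029]
force: [-1.0, 0.6, 2.0]
finger_gap: 0.0002
```

```bash
python3 -m crank '[{"tx":0,"ty":0,"tz":0.0005,"yaw":0,"jaw":0},{"tx":0,"ty":0,"tz":0.0005,"yaw":0,"jaw":0},{"tx":0,"ty":0,"tz":0.0005,"yaw":0,"jaw":0},{"tx":0,"ty":0,"tz":0,"yaw":0,"jaw":0},{"tx":0,"ty":0,"tz":0,"yaw":0,"jaw":0}]'
```

```text
time: 17.12
position: [0.4799, -0.0182, 0.0508]
ee_rot: [-3.142, 0.0, 3.029]
force: [-1.6, -0.4, 1.8]
finger_gap: 0.0003
```

```bash
python3 -c "
from h import *
plan([.48,-.018,.05])"
```

```text
pos [ 0.4799 -0.0182  0.0508] rot [-3.1416  0.      3.0288] F [-1.55 -0.44  1.76] gap 0.0003 t 17.12 q [-0.09 -0.19  2.07 -0.    1.26 -1.55]
tool shift [-0.0001  0.0002  0.0008]
```

```bash
python3 -m crank '[{"tx":0,"ty":0,"tz":0.0005,"yaw":0,"jaw":0},{"tx":0,"ty":0,"tz":0.0005,"yaw":0,"jaw":0},{"tx":0,"ty":0,"tz":0.0005,"yaw":0,"jaw":0},{"tx":0,"ty":0,"tz":0,"yaw":0,"jaw":0},{"tx":0,"ty":0,"tz":0,"yaw":0,"jaw":0}]'
```

```text
time: 17.75
position: [0.4799, -0.0182, 0.0493]
ee_rot: [-3.142, 0.0, 3.029]
force: [-1.4, -0.4, 2.5]
finger_gap: 0.0
```

```bash
python3 -m crank '[{"tx":0,"ty":0,"tz":0.0005,"yaw":0,"jaw":0},{"tx":0,"ty":0,"tz":0.0005,"yaw":0,"jaw":0},{"tx":0,"ty":0,"tz":0.0005,"yaw":0,"jaw":0},{"tx":0,"ty":0,"tz":0,"yaw":0,"jaw":0},{"tx":0,"ty":0,"tz":0,"yaw":0,"jaw":0}]'
```

```text
time: 18.38
position: [0.4799, -0.0182, 0.0478]
ee_rot: [3.142, -0.0, 3.029]
force: [-1.7, -0.1, 0.8]
finger_gap: 0.0
```

```bash
python3 -m crank '[{"tx":0,"ty":0,"tz":0.0005,"yaw":0,"jaw":0},{"tx":0,"ty":0,"tz":0.0005,"yaw":0,"jaw":0},{"tx":0,"ty":0,"tz":0.0005,"yaw":0,"jaw":0},{"tx":0,"ty":0,"tz":0,"yaw":0,"jaw":0},{"tx":0,"ty":0,"tz":0,"yaw":0,"jaw":0}]'
```

```text
time: 19.0
position: [0.4799, -0.0182, 0.0463]
ee_rot: [-3.142, 0.0, 3.029]
force: [0.0, 0.8, 1.9]
finger_gap: -0.0001
```

```bash
python3 -m crank '[{"tx":0,"ty":0,"tz":0.0005,"yaw":0,"jaw":0},{"tx":0,"ty":0,"tz":0.0005,"yaw":0,"jaw":0},{"tx":0,"ty":0,"tz":0.0005,"yaw":0,"jaw":0},{"tx":0,"ty":0,"tz":0,"yaw":0,"jaw":0},{"tx":0,"ty":0,"tz":0,"yaw":0,"jaw":0}]'
```

```text
time: 19.62
position: [0.4799, -0.0182, 0.0448]
ee_rot: [-3.142, 0.0, 3.029]
force: [0.6, -0.1, 1.5]
finger_gap: -0.0003
```

```bash
python3 -m crank '[{"tx":0,"ty":0,"tz":0.0005,"yaw":0,"jaw":0},{"tx":0,"ty":0,"tz":0.0005,"yaw":0,"jaw":0},{"tx":0,"ty":0,"tz":0.0005,"yaw":0,"jaw":0},{"tx":0,"ty":0,"tz":0,"yaw":0,"jaw":0},{"tx":0,"ty":0,"tz":0,"yaw":0,"jaw":0}]'
```

```text
time: 20.25
position: [0.4801, -0.0182, 0.0438]
ee_rot: [-3.142, 0.0, 3.029]
force: [-3.0, 1.3, 7.7]
finger_gap: 0.0005
```

The stop is met. From here I go in finer steps.

```bash
python3 -m crank '[{"tx":0,"ty":0,"tz":0.0003,"yaw":0,"jaw":0},{"tx":0,"ty":0,"tz":0.0002,"yaw":0,"jaw":0},{"tx":0,"ty":0,"tz":0,"yaw":0,"jaw":0},{"tx":0,"ty":0,"tz":0,"yaw":0,"jaw":0},{"tx":0,"ty":0,"tz":0,"yaw":0,"jaw":0}]'
```

```text
time: 20.88
position: [0.4801, -0.0182, 0.0435]
ee_rot: [-3.142, 0.0, 3.029]
force: [-3.9, 0.5, 11.6]
finger_gap: -0.0003
```

```bash
python3 -m crank '[{"tx":0,"ty":0,"tz":0.0002,"yaw":0,"jaw":0},{"tx":0,"ty":0,"tz":0.0002,"yaw":0,"jaw":0},{"tx":0,"ty":0,"tz":0,"yaw":0,"jaw":0},{"tx":0,"ty":0,"tz":0,"yaw":0,"jaw":0},{"tx":0,"ty":0,"tz":0,"yaw":0,"jaw":0}]'
python3 - <<'E'
from h import *
F=[]
for i in range(3):
    c=bot.camera(['scene','top','scene'][i]);F.append(bot.get_obs()['force'])
    cv2.imwrite(f'pics/p{i}.png',cv2.resize(c['frame'][150:320,230:430],None,fx=3.5,fy=3.5,interpolation=cv2.INTER_CUBIC))
    if i<2:
        for r in bot.recognise(c,'sleeve'): print(r['p'],r['uv'],world(c,r['uv']).round(3))
print(np.array(F).round(1))
E
```

```text
time: 21.5
position: [0.4801, -0.0182, 0.0432]
ee_rot: [-3.142, 0.0, 3.029]
force: [-5.2, -0.8, 12.8]
finger_gap: -0.0001
0.79 [173.2, 228.4] [0.444 0.4   0.026]
0.76 [179.1, 261.5] [0.366 0.277 0.026]
0.22 [352.9, 246.6] [ 0.645 -0.026  0.047]
0.72 [351.8, 208.6] [ 0.603 -0.063  0.071]
0.71 [151.4, 271.5] [0.453 0.402 0.032]
0.69 [197.9, 305.3] [0.378 0.29  0.029]
[[-4.7 -0.  13.2]
 [-5.9 -0.1 13.6]
 [-5.6 -0.1 13.1]]
```

View pics/p0.png

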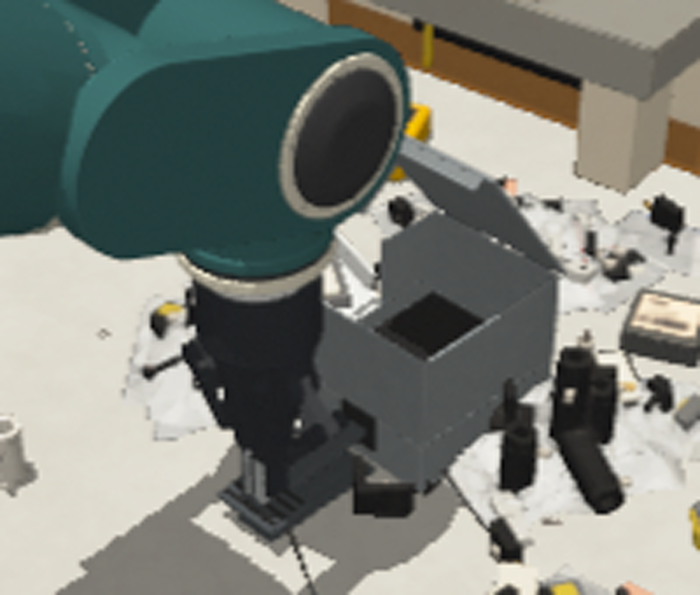

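View pics/p1.png

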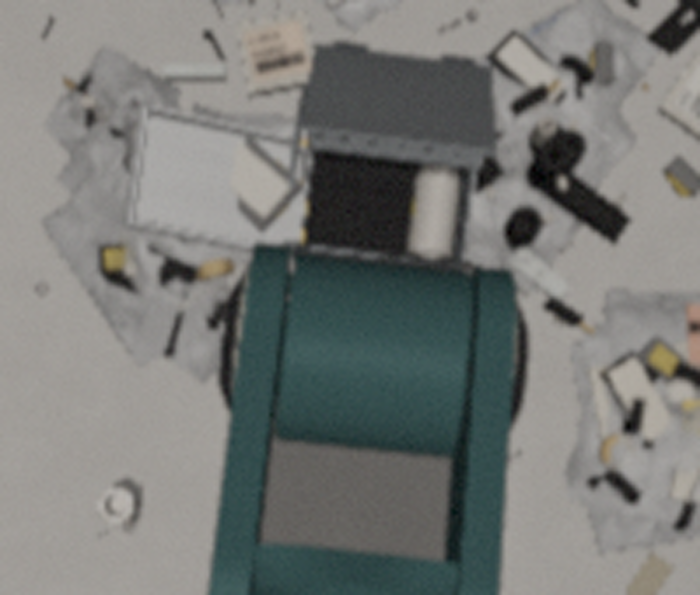

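The top view shows the sleeve lying in the box (crop 435,212) with the lid well up. The push is about 14 N. I'll hold it a bit longer and then ease up slowly.

```bash
python3 -m crank '[{"tx":0,"ty":0,"tz":0,"yaw":0,"jaw":0},{"tx":0,"ty":0,"tz":0,"yaw":0,"jaw":0},{"tx":0,"ty":0,"tz":0,"yaw":0,"jaw":0},{"tx":0,"ty":0,"tz":0,"yaw":0,"jaw":0},{"tx":0,"ty":0,"tz":0,"yaw":0,"jaw":0}]'
python3 -m crank '[{"tx":0,"ty":0,"tz":-0.0005,"yaw":0,"jaw":0},{"tx":0,"ty":0,"tz":-0.0005,"yaw":0,"jaw":0},{"tx":0,"ty":0,"tz":-0.001,"yaw":0,"jaw":0},{"tx":0,"ty":0,"tz":-0.001,"yaw":0,"jaw":0},{"tx":0,"ty":0,"tz":-0.001,"yaw":0,"jaw":0}]'
python3 -m crank '[{"tx":0,"ty":0,"tz":-0.001,"yaw":0,"jaw":0},{"tx":0,"ty":0,"tz":-0.001,"yaw":0,"jaw":0},{"tx":0,"ty":0,"tz":-0.001,"yaw":0,"jaw":0},{"tx":0,"ty":0,"tz":-0.001,"yaw":0,"jaw":0},{"tx":0,"ty":0,"tz":-0.001,"yaw":0,"jaw":0}]'
python3 -m crank '[{"tx":0,"ty":0,"tz":-0.001,"yaw":0,"jaw":0},{"tx":0,"ty":0,"tz":-0.001,"yaw":0,"jaw":0},{"tx":0,"ty":0,"tz":-0.001,"yaw":0,"jaw":0},{"tx":0,"ty":0,"tz":-0.001,"yaw":0,"jaw":0},{"tx":0,"ty":0,"tz":-0.001,"yaw":0,"jaw":0}]'
```

```text
time: 22.38
position: [0.4801, -0.0182, 0.0432]
ee_rot: [-3.142, 0.0, 3.029]
force: [-5.3, 1.2, 13.2]
finger_gap: 0.0001
time: 23.0
position: [0.4799, -0.0182, 0.0464]
ee_rot: [3.142, -0.0, 3.029]
force: [0.2, -0.6, 2.7]
finger_gap: 0.0
time: 23.62
position: [0.4799, -0.0182, 0.0515]
ee_rot: [-3.142, 0.0, 3.029]
force: [-0.1, 0.1, 2.2]
finger_gap: -0.0002
time: 24.25
position: [0.48, -0.0182, 0.0566]
ee_rot: [-3.142, 0.0, 3.029]
force: [2.2, 0.7, 2.4]
finger_gap: 0.0003
```

```bash
python3 -m crank '[{"tx":0,"ty":0,"tz":-0.001,"yaw":0,"jaw":0},{"tx":0,"ty":0,"tz":-0.001,"yaw":0,"jaw":0},{"tx":0,"ty":0,"tz":-0.001,"yaw":0,"jaw":0},{"tx":0,"ty":0,"tz":-0.001,"yaw":0,"jaw":0},{"tx":0,"ty":0,"tz":-0.001,"yaw":0,"jaw":0}]'
python3 -m crank '[{"tx":0,"ty":0,"tz":-0.001,"yaw":0,"jaw":0},{"tx":0,"ty":0,"tz":-0.001,"yaw":0,"jaw":0},{"tx":0,"ty":0,"tz":-0.001,"yaw":0,"jaw":0},{"tx":0,"ty":0,"tz":-0.001,"yaw":0,"jaw":0},{"tx":0,"ty":0,"tz":-0.001,"yaw":0,"jaw":0}]'
python3 -m crank '[{"tx":0,"ty":0,"tz":-0.001,"yaw":0,"jaw":0},{"tx":0,"ty":0,"tz":-0.001,"yaw":0,"jaw":0},{"tx":0,"ty":0,"tz":-0.001,"yaw":0,"jaw":0},{"tx":0,"ty":0,"tz":-0.001,"yaw":0,"jaw":0},{"tx":0,"ty":0,"tz":-0.001,"yaw":0,"jaw":0}]'
python3 -m crank '[{"tx":0,"ty":0,"tz":-0.001,"yaw":0,"jaw":0},{"tx":0,"ty":0,"tz":-0.001,"yaw":0,"jaw":0},{"tx":0,"ty":0,"tz":-0.001,"yaw":0,"jaw":0},{"tx":0,"ty":0,"tz":-0.001,"yaw":0,"jaw":0},{"tx":0,"ty":0,"tz":-0.001,"yaw":0,"jaw":0}]'
python3 -m crank '[{"tx":0,"ty":0,"tz":-0.02,"yaw":0,"jaw":0},{"tx":0,"ty":0,"tz":-0.04,"yaw":0,"jaw":0},{"tx":0.02,"ty":0,"tz":-0.04,"yaw":0,"jaw":0},{"tx":0,"ty":0,"tz":0,"yaw":0,"jaw":0},{"tx":0,"ty":0,"tz":0,"yaw":0,"jaw":0}]'
python3 - <<'E'
from h import *
for n in ['scene','top']:
    c=bot.camera(n);cv2.imwrite(f'pics/{n}z.png',c['frame'])
uv,P=cloud(c)
m=(P[:,2]>.1)&(P[:,2]<.14)&(P[:,0]>.6)&(P[:,0]<.69)&(P[:,1]>-.08)&(P[:,1]<.01);A=np.c_[P[m][:,:2],np.ones(m.sum())];print(np.linalg.lstsq(A,P[m][:,2],rcond=None)[0],P[m][:,2].mean())
print(bot.get_obs()['time'],bot.get_obs()['force'])
E
```

```text
time: 24.88
position: [0.48, -0.0182, 0.0615]
ee_rot: [3.142, 0.0, 3.029]
force: [1.9, -1.0, 2.5]
finger_gap: -0.0001
time: 25.5
position: [0.4799, -0.0182, 0.0665]
ee_rot: [3.142, 0.0, 3.029]
force: [2.5, -0.2, 1.8]
finger_gap: 0.0002
time: 26.12
position: [0.4799, -0.0182, 0.0715]
ee_rot: [-3.142, -0.0, 3.029]
force: [2.1, -0.3, 2.7]
finger_gap: 0.0001
time: 26.75
position: [0.4799, -0.0182, 0.0764]
ee_rot: [-3.142, -0.0, 3.029]
force: [0.0, 0.4, 0.1]
finger_gap: 0.0004
time: 27.38
position: [0.46, -0.0159, 0.176]
ee_rot: [-3.142, -0.0, 3.029]
force: [-0.9, -0.9, -0.5]
finger_gap: 0.0001
[-0.00162759 -0.00483754  0.11722825] 0.11634740818470414
27.475 [ 0.54331877  0.49093768 -0.10692208]
```

View pics/scenez.png

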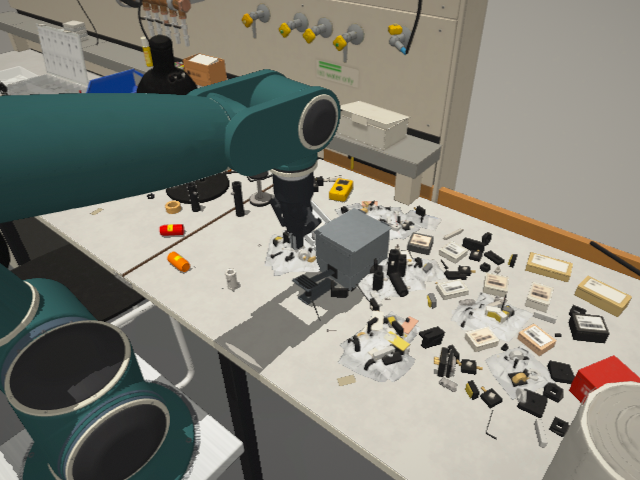

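The lid (352,240) is shut and flat: its top measures z = 116 mm with no tilt. The pedal (310,285) is back at rest, the fingers are clear and the bystanders haven't moved. Handing in.

```bash
python3 -c "
from plant import bot
print(bot.job_done())"
```

```text
the job is handed in; nothing more can be done
None
```

The sleeve is in the box and the lid is shut. I handed the job in about 27.5 s into the 58 s limit; no verdict is reported.

- **Sleeve on the chute:** I gripped it on the second try, because the first closing was slightly high. I released it 2–3 mm above the chute floor, and a wrist picture showed it lying against the shut flap.
- **Pedal press:** I pressed in small steps until the stop. The held push read about 13 N vertically, roughly 14 N in total, well under the 25 N limit. The top camera showed the sleeve lying inside the box while I held. It had already rolled in during the press, before the pad reached the stop.
- **Pedal release:** I eased the pad up at about 8 mm/s to past its rest height, so the lid came down under the fingers.
- **Last checks:** Depth put the lid top flat at 116 mm, which is its shut height. The fingers were clear with no force on them. The scene picture showed no bystander shifted; I judged that by eye rather than measuring it.
- **Not checked:** Once the lid was shut I couldn't see the sleeve. The last view of it was with the pedal held down. No reading of the lid's angle or speed was available.

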